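# Load sampling rods into the reader carriage

## Task

Turn the clamp knob to free the vial carriage and draw the carriage fully out from under the read head. Out there, push every sampling rod from the stand down into a vial of its own, each with its stopper pressed fully to the bottom. Then slide the loaded carriage fully home under the read head and turn the clamp knob back to lock it; leave the other lab things alone.

Things in the scene. Friction and masses are not known exactly. Their poses are not given: they have to be found in the camera images.
- bed: white reader bed, fixed; plate 130 (x) x 430 (y) x 12 mm, origin at its underside's centre. The carriage slides along its y. At the -y end a column at x = 60..110 mm carries the read head over x = -40..110, y = -210..-80, z = 197..235 mm: the parked vials stand below it, out of reach from above. Clamp housing 50x50x36 mm at x = -90, y = 30 mm, on the robot's side.
- carriage (a joint): travel of the vial carriage along the bed's +y axis, m: 0 = fully home under the read head, 0.17 = fully out against its stop; slides with about 2.5 N friction and stays where left. The clamp's bolt holds it (about 2 mm play) while locked; the bolt can enter its notch only when the carriage is within about 2 mm of home.
- pull_tab (a point): top centre of the carriage's upright black pull tab, 90 mm above the worktop; the tab is 44 mm along the point's x, 14 mm thick along its y (the slide direction, + = out), 64 mm tall. It moves with the carriage; its axes are parallel to the bed's.
- clamp (a joint): angle of the clamp T-knob, rad: 0 = locked, 1.4 = end stop, free; grows clockwise seen from above; carriage is free from about 1.2. Stays where left, turns with about 0.1 N m.
- clamp_grip (a point): centre of the clamp knob's grip bar, on the vertical turning axis, 59 mm above the worktop; the bar is 52 mm long along the point's x, 14 mm thick along its y, its top 12 mm above the point and its foot (a disc of 42 mm) 14 mm below. The point turns with the knob.
- vial_1 (a point): centre of the mouth of vial 1 (white, upright, on the carriage, 104 mm above the worktop; z up). Bore 13 mm, flared to about 20 mm over the top 10 mm. Vials are 38 mm apart along the slide, vial 1 farthest from the pull tab, vial 3 132 mm from it. A sliding rubber stopper closes the bore 50 mm below the mouth; fully home, the rod tip is 65 mm below the mouth.
- stopper_1 (a joint): how far the stopper in vial 1 has been pushed down, m: 0 = as found (top 50 mm below the mouth), 0.015 = bottom; takes about 5 N of push and stays where left.
- vial_2 (a point): centre of the mouth of vial 2 (white, upright, on the carriage, 104 mm above the worktop; z up). Bore 13 mm, flared to about 20 mm over the top 10 mm. Vials are 38 mm apart along the slide, vial 1 farthest from the pull tab, vial 3 132 mm from it. A sliding rubber stopper closes the bore 50 mm below the mouth; fully home, the rod tip is 65 mm below the mouth.
- stopper_2 (a joint): how far the stopper in vial 2 has been pushed down, m: 0 = as found (top 50 mm below the mouth), 0.015 = bottom; takes about 5 N of push and stays where left.
- vial_3 (a point): centre of the mouth of vial 3 (white, upright, on the carriage, 104 mm above the worktop; z up). Bore 13 mm, flared to about 20 mm over the top 10 mm. Vials are 38 mm apart along the slide, vial 1 farthest from the pull tab, vial 3 132 mm from it. A sliding rubber stopper closes the bore 50 mm below the mouth; fully home, the rod tip is 65 mm below the mouth.
- stopper_3 (a joint): how far the stopper in vial 3 has been pushed down, m: 0 = as found (top 50 mm below the mouth), 0.015 = bottom; takes about 5 N of push and stays where left.
- rod_1: sampling rod: steel shaft 9 mm thick and 100 mm long with a cylindrical black grip head, 18 mm thick and 40 mm tall, on top (140 mm in all, 35 g). Origin at the lower tip's centre, z along the rod towards the head. Stands upright in a hole of the stand; may be absent.
- rod_2: sampling rod: steel shaft 9 mm thick and 100 mm long with a cylindrical black grip head, 18 mm thick and 40 mm tall, on top (140 mm in all, 35 g). Origin at the lower tip's centre, z along the rod towards the head. Stands upright in a hole of the stand; may be absent.
- rod_3: sampling rod: steel shaft 9 mm thick and 100 mm long with a cylindrical black grip head, 18 mm thick and 40 mm tall, on top (140 mm in all, 35 g). Origin at the lower tip's centre, z along the rod towards the head. Stands upright in a hole of the stand; may be absent.
- rod_4: sampling rod: steel shaft 9 mm thick and 100 mm long with a cylindrical black grip head, 18 mm thick and 40 mm tall, on top (140 mm in all, 35 g). Origin at the lower tip's centre, z along the rod towards the head. Stands upright in a hole of the stand; may be absent.
- stand: loose grey stand block 80 (x) x 170 (y) x 60 mm, about 0.8 kg, with four 12.5 mm holes 45 mm deep in a row along its y at -60, -20, 20, 60 mm; origin at the centre of its underside. Two or three holes hold a rod, tips 15 mm above the worktop.
- beaker: bystander: glass beaker 54 mm wide, 69 mm tall; origin at the underside's centre
- bottle_a: bystander: reagent bottle with screw cap, 70 mm wide, 142 mm tall; origin at the underside's centre
- marker: bystander: marker pen lying down, 134 mm long, 11 mm thick; origin at the underside's centre
Things that resemble listed ones, but are neither listed nor needed, are in the scene too. What is shaped like the rod_3 but orange is not meant.

How it is judged:
By the outcome, as a careful person would: the job done as asked, in the order asked, and still so for the second after the job is handed in, with the robot touching nothing.
Of rod_1, rod_2, rod_3, rod_4 only 2 to 3 are there at a start; the rules pass over those that are not, and their reading is None.
At some moment in a run one of stand may be knocked a few centimetres aside while the robot is not near it.
It also fails if it takes over 200 s, if anything falls off the work surface, if the arm or the gripper's body presses on something with over 40 N, if the wrist force passes 120 N, or if a joint passes its speed limit or range.

## Robot

A 7-joint arm with a two-finger parallel gripper is mounted at the origin on the work surface; the furniture and walls round the work are solid. World frame = base frame: x ahead of the robot, y to its left, z up, the work surface at z = 0. Lengths are in m, angles in rad, forces in N, time in s.
With the tool pointing down it reaches from about 0.425 to 0.925 m from the base axis. Payload 6.8 kg.
Tool frame: the origin (TCP) lies on the centre line of the jaws, within the pads' length; the fingertips stand 8 mm ahead of it and the grasp point (between the pads) lies 11 mm behind it (bot.tips_ahead is the distance from the TCP to the fingertips, in m); z points along the fingers, y is the line along which they close (so a half turn about z gives the same grasp; the last joint's range is limited). The gripper opens to 85 mm and grips with 20 to 120 N. Pads are 22 mm wide; open, the fingers measure 114 mm over their backs; the gripper's body (76 mm by 85 mm) begins 54 mm behind the grasp point. The pads swing forward as they close: fully open they stand 13 mm farther back than shut.
Start: joints at [1.17, 0.477, 0.022, 1.555, -0.011, 1.109, -0.083], TCP at [0.195, -0.646, 0.239] pointing down, gripper open.
Joint ranges: [-2.96, 2.96], [-0.34, 2.1], [-1.41, 1.46], [0.24, 2.44], [-1.37, 4.51], [0.17, 1.92], [-2.96, 2.96]. Speed limits (rad/s): [2.39, 2.39, 3.14, 3.14, 3.14, 3.14, 3.14].

## Interface

Orientations are given as a unit quaternion [w, x, y, z].
In Python, from station import bot gives the robot as it stands.
- The arm moves only by the tool send_rows, never from a script. Its argument "deltas" is text: rows parted by semicolons, each of 4 numbers parted by spaces: the shift along the tool's x, y, z in m, then the turn about the tool's z in degrees. In form: x y z spin; .... A call has 1 to 5 rows; each row is the pose to reach, as a shift and turn from the pose commanded when the call began, along the tool's axes at that moment; what a row does not reach only later rows make up. A row lasts 1/10 s, in which the tool goes at most 50 mm and 8.59 degrees, less where a joint would pass 70% of its speed; a pose out of reach is approached as far as the arm can. A call with a gripper value outside its range is refused whole. "claw" is the opening, from 0 (shut) to 1 (fully open), set as the call begins (left out, the last holds). The fingers move at their own pace and stop on an object; "force" is the grip in N (left out, the last holds). Time passes only in rows, so rows that repeat a pose let the fingers close. It gives the time, the measured TCP pose, the force, the opening and the grip force at its end, in the units of the state.
- bot.get_obs(): the state, without advancing time (a new reading comes with each control period).
- bot.read_camera(name): name is "side" or "top" or "wrist"; returns a dict with "img" (400x640x3 uint8, red, green, blue), "depth" (400x640 float32, m along the optical axis (not along the pixel's ray), 0 where there is no reading), "fx", "fy", "cx", "cy" (pixels), "dist_coeffs" ([k1, k2, p1, p2, k3] as OpenCV has them; the pictures are not rectified), "camera_from_world" (4x4, takes a point from world to camera coordinates). Camera axes: x right, y up, looking along -z (the intrinsics and any distortion apply to the point x, -y, -z); pixel columns grow to the right and rows downward; lengths in m; the calibration is good to about 2 mm. A picture is of the moment at which its call begins.
- bot.hand_in(): hands the job in; it is judged then, once.
Trained networks look in a picture, given as the dict that the camera call returned (one of the last four; its "shot" number tells which), for a name from the list of things; names that differ only in an ending like _2 or _b are one class to them, and where a whole thing is asked for, a point or a joint stands for the part that bears it (a point fixed in the world has none). Each returns a list of dicts, best first, with "confidence" (0 to 1); they miss things now and then, are a little off and sometimes report something else, mostly with a low value. They report only what shows in the picture. A call takes as long as a camera call. They do not tell look-alikes from the thing itself.
- bot.masks_of(picture, query): "mask" (400x640 bool, what is visible of it).
- bot.landmark_of(picture, query): "xyz" ([x, y, z] in m, in world coordinates, good to about 4 mm: a listed point, or the origin of a listed thing).
The state is a dict: "t": time; "q": joint angles; "joint_vel": joint speeds; "joint_torque": joint torques, N m; "eef_pos": TCP position; "tool_rot": TCP orientation; "contact_force": force on the tool from outside, world axes, zero at the start; "torque": the same for the moment, N m; "gripper_width": opening from 0.0 (shut) to 1.0 (fully open); "grasp_force": force on a finger pad.
Only numpy, scipy, OpenCV 4.12 (cv2) and the standard library are available. Lean on these libraries where they do the work, as an engineer would, in place of code of your own. Each camera call takes 0.05 s, during which the arm holds its last target. There are 200 camera calls.

## Working session

There is one attempt and no reset: what is moved stays moved. The work goes in short steps, Python scripts to look and compute and a tool call to move; the robot and the scene stay as the last step left them, time stands still between calls to the robot, and variables do not carry over. Pictures are saved under pics/ and viewed, at most 14 in all, crops included, and the job is handed in when it is done.

Besides the shell and the picture viewer there is one more tool, called after ">>>" as name(argument=value, ...) on one line, values as JSON. send_rows: Moves the arm, as the interface text tells. Its arguments: {"type":"object","properties":{"deltas":{"type":"string"},"claw":{"type":"number"},"force":{"type":"number"}},"required":["deltas"]}

```bash
mkdir -p pics; ls
cat > h.py <<'E'
import numpy as np, cv2
from station import bot
def cam(n): return bot.read_camera(n)
def save(p,name): cv2.imwrite('pics/'+name,cv2.cvtColor(p['img'],cv2.COLOR_RGB2BGR))
def pts(p):
    """world xyz for each pixel (400x640x3), nan without depth"""
    K=np.array([[p['fx'],0,p['cx']],[0,p['fy'],p['cy']],[0,0,1.]])
    v,u=np.mgrid[:400,:640].astype(np.float64)
    n=cv2.undistortPoints(np.stack([u.ravel(),v.ravel()],1)[:,None],K,np.array(p['dist_coeffs'],float)).reshape(400,640,2)
    d=p['depth'].astype(float); d=np.where(d>0,d,np.nan)
    c=np.stack([n[...,0]*d,-n[...,1]*d,-d,np.ones_like(d)],-1)
    return (c@np.linalg.inv(np.array(p['camera_from_world'])).T)[...,:3]
def proj(p,X):
    K=np.array([[p['fx'],0,p['cx']],[0,p['fy'],p['cy']],[0,0,1.]])
    c=np.array(p['camera_from_world'])@np.append(X,1); c=np.array([[c[0],-c[1],-c[2]]])
    return cv2.projectPoints(c,np.zeros(3),np.zeros(3),K,np.array(p['dist_coeffs'],float))[0].ravel()
def axes():
    from scipy.spatial.transform import Rotation as R
    o=bot.get_obs(); w,x,y,z=o['tool_rot']
    return o,R.from_quat([x,y,z,w]).as_matrix()
def to(X,yaw=None):
    """tool-frame shift from the measured pose to world X"""
    o,M=axes(); d=M.T@(np.array(X)-o['eef_pos'])
    print('t',round(o['t'],2),'eef',np.round(o['eef_pos'],4),'toolx',np.round(M[:,0],3),'tooly',np.round(M[:,1],3),'toolz',np.round(M[:,2],3),'shift mm',np.round(d*1000,1))
E
python3 - <<'E'
from h import *
for n in ('top','side'):
    p=cam(n); save(p,n+'0.png')
    for q in ['bed','pull_tab','clamp_grip','vial_1','rod_1','stand','beaker','bottle_a','marker']:
        print(n,q,[(np.round(r['xyz'],3).tolist(),round(r['confidence'],2),np.round(proj(p,r['xyz'])).tolist()) for r in bot.landmark_of(p,q)])
to([0.5,0,0.3])
E
```

```text
pics
top bed [([0.666, -0.137, 0.001], 0.77, [327.0, 156.0])]
top pull_tab [([0.666, -0.104, 0.093], 0.66, [317.0, 148.0])]
top clamp_grip [([0.576, -0.106, 0.06], 0.74, [317.0, 181.0]), ([0.454, -0.311, 0.003], 0.24, [382.0, 225.0])]
top vial_1 [([0.668, -0.317, 0.103], 0.83, [389.0, 149.0]), ([0.668, -0.272, 0.104], 0.62, [374.0, 148.0]), ([0.668, -0.236, 0.103], 0.62, [362.0, 148.0])]
top rod_1 [([0.456, -0.291, 0.018], 0.61, [376.0, 224.0]), ([0.356, -0.369, 0.002], 0.55, [401.0, 257.0]), ([0.455, -0.255, 0.014], 0.54, [364.0, 224.0])]
top stand [([0.455, -0.31, -0.0], 0.57, [381.0, 225.0]), ([0.663, -0.102, 0.092], 0.55, [316.0, 149.0]), ([0.457, -0.293, 0.016], 0.47, [377.0, 223.0])]
top beaker [([0.548, -0.476, 0.004], 0.87, [434.0, 196.0])]
top bottle_a [([0.694, 0.294, 0.001], 0.67, [190.0, 144.0])]
top marker [([0.454, 0.038, 0.002], 0.66, [268.0, 222.0]), ([0.455, -0.29, 0.017], 0.55, [376.0, 224.0])]
side bed [([0.66, -0.132, -0.002], 0.6, [358.0, 230.0])]
side pull_tab [([0.666, -0.105, 0.093], 0.77, [358.0, 200.0])]
side clamp_grip [([0.576, -0.108, 0.057], 0.75, [332.0, 213.0])]
side vial_1 [([0.663, -0.311, 0.099], 0.82, [383.0, 225.0]), ([0.666, -0.236, 0.101], 0.81, [374.0, 214.0])]
side rod_1 [([0.354, -0.368, 0.002], 0.49, [281.0, 277.0]), ([0.666, -0.236, 0.103], 0.23, [374.0, 213.0])]
side stand [([0.451, -0.314, -0.001], 0.8, [311.0, 264.0])]
side beaker [([0.548, -0.473, -0.004], 0.83, [363.0, 292.0])]
side bottle_a [([0.69, 0.288, -0.002], 0.95, [330.0, 186.0])]
side marker [([0.459, 0.039, 0.002], 0.63, [288.0, 213.0])]
t 1.0 eef [ 0.1948 -0.6463  0.2393] toolx [0.957 0.289 0.   ] tooly [ 0.289 -0.957  0.   ] toolz [ 0. -0. -1.] shift mm [ 478.7 -530.7  -60.7]
```

Run:
```python
import cv2
a=cv2.imread('pics/top0.png')[80:300,160:480]; b=cv2.imread('pics/side0.png')[120:340,200:520]
cv2.imwrite('pics/top0c.png',cv2.resize(a,(800,550),interpolation=cv2.INTER_CUBIC))
cv2.imwrite('pics/side0c.png',cv2.resize(b,(800,550),interpolation=cv2.INTER_CUBIC))
```

```text
(no output)
```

View pics/top0c.png

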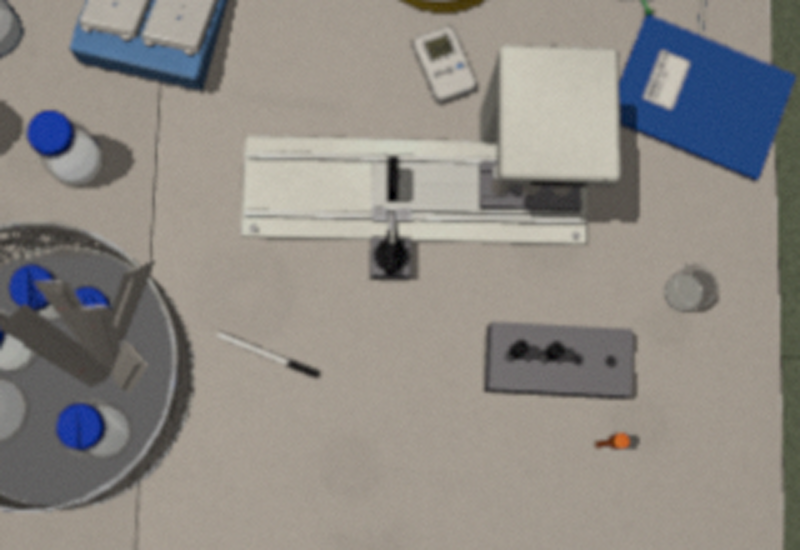

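View pics/side0c.png

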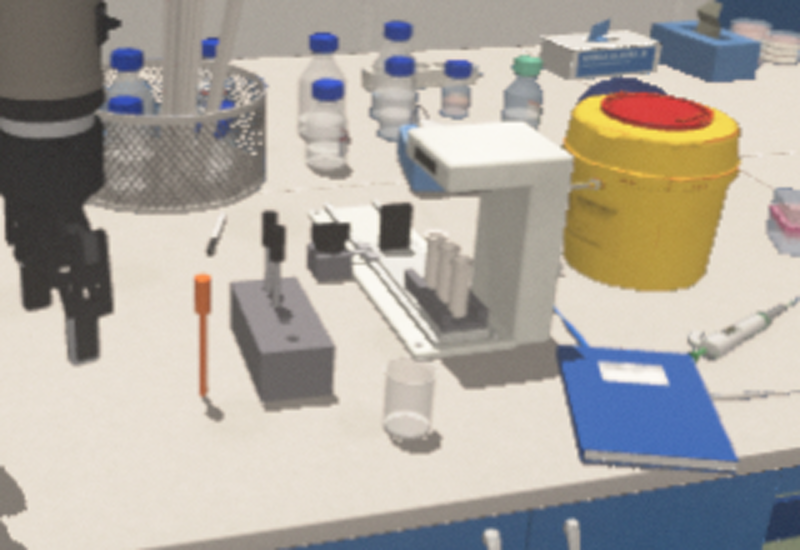

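```bash
cat >> h.py <<'E'
def region(P,c,r,z0,z1):
    m=(np.hypot(P[...,0]-c[0],P[...,1]-c[1])<r)&(P[...,2]>z0)&(P[...,2]<z1)
    return P[m]
def rect(P,c,r,z0,z1):
    q=region(P,c,r,z0,z1)
    if len(q)<5: return len(q)
    return len(q),[np.round(a,4) if not np.isscalar(a) else round(a,1) for a in cv2.minAreaRect((q[:,:2]).astype(np.float32))],round(float(np.median(q[:,2])),4)
E
python3 - <<'E'
from h import *
for n in ('top','side'):
    P=pts(cam(n))
    for nm,a in dict(clamp=((.576,-.106),.045,.06,.09),tab=((.666,-.104),.05,.08,.1),stand=((.455,-.31),.11,.05,.068),heads=((.455,-.28),.12,.12,.17),orange=((.354,-.368),.04,.1,.16),bed=((.666,-.137),.25,.008,.016),col=((.666,-.26),.1,.2,.25)).items():
        print(n,nm,rect(P,*a))
    q=region(P,(.455,-.31),.12,.145,.17); print(np.round(q,3).tolist())
to([0.576,-0.106,0.2])
E
```

```text
top clamp (77, [array([ 0.5748, -0.1059]), array([0.0132, 0.0499]), 87.4], 0.0708)
top tab (72, [array([ 0.6653, -0.1044]), array([0.0438, 0.012 ]), 1.6], 0.0899)
top stand (1439, [array([ 0.4269, -0.3068]), array([0.172 , 0.1349]), 88.2], 0.0599)
top heads (87, [array([ 0.4537, -0.2672]), array([0.0182, 0.0578]), 2.1], 0.154)
top orange (49, [array([ 0.3546, -0.3625]), array([0.0174, 0.0159]), 19.9], 0.1381)
top bed (2412, [array([ 0.6615, -0.1258]), array([0.4551, 0.4455]), 41.9], 0.0122)
top col (2398, [array([ 0.6952, -0.2778]), array([0.1406, 0.1315]), 0.3], 0.2349)
[[0.462, -0.243, 0.155], [0.462, -0.245, 0.157], [0.462, -0.248, 0.156], [0.462, -0.251, 0.157], [0.464, -0.288, 0.15], [0.46, -0.241, 0.151], [0.459, -0.243, 0.155], [0.459, -0.245, 0.157], [0.459, -0.248, 0.158], [0.459, -0.251, 0.155], [0.46, -0.254, 0.154], [0.46, -0.282, 0.155], [0.46, -0.285, 0.153], [0.46, -0.287, 0.155], [0.461, -0.29, 0.153], [0.461, -0.293, 0.151], [0.456, -0.24, 0.154], [0.457, -0.243, 0.152], [0.456, -0.245, 0.157], [0.457, -0.249, 0.152], [0.456, -0.251, 0.157], [0.456, -0.254, 0.157], [
[... 2584 characters left out ...]
, -0.296, 0.155], [0.458, -0.299, 0.156], [0.461, -0.297, 0.155], [0.446, -0.291, 0.15], [0.447, -0.296, 0.153], [0.449, -0.3, 0.154], [0.452, -0.299, 0.153], [0.455, -0.301, 0.154], [0.458, -0.3, 0.153], [0.461, -0.298, 0.152], [0.445, -0.296, 0.15], [0.447, -0.297, 0.15], [0.45, -0.299, 0.15], [0.451, -0.303, 0.152], [0.454, -0.302, 0.151], [0.458, -0.298, 0.149], [0.462, -0.296, 0.148], [0.447, -0.298, 0.147], [0.45, -0.298, 0.147], [0.453, -0.298, 0.147], [0.455, -0.3, 0.147], [0.457, -0.302, 0.148], [0.461, -0.297, 0.146], [0.454, -0.303, 0.146]]
t 1.1 eef [ 0.1948 -0.6463  0.2393] toolx [0.957 0.289 0.   ] tooly [ 0.289 -0.957  0.   ] toolz [ 0. -0. -1.] shift mm [ 520.9 -407.3   39.3]
```

>>> send_rows(deltas="0.039 -0.031 0 0; 0.078 -0.062 0 0; 0.117 -0.093 0 0; 0.156 -0.124 0 0; 0.195 -0.155 0 0", claw=0.7, force=60)

```text
t: 1.6
eef_pos: [0.3377, -0.4399, 0.2396]
tool_rot: [0.0, 0.989, 0.146, 0.0]
contact_force: [0.6, -0.8, -0.0]
gripper_width: 0.697
grasp_force: 0.0
```

>>> send_rows(deltas="0.039 -0.031 0 0; 0.078 -0.062 0 0; 0.117 -0.093 0 0; 0.156 -0.124 0 0; 0.195 -0.155 0 0")

```text
t: 2.1
eef_pos: [0.4797, -0.2352, 0.2397]
tool_rot: [0.0, 0.989, 0.146, 0.0]
contact_force: [0.4, -0.8, -0.8]
gripper_width: 0.699
grasp_force: 0.0
```

>>> send_rows(deltas="0.039 -0.031 0 4; 0.078 -0.062 0 8; 0.117 -0.093 0 12; 0.131 -0.097 0 16; 0.131 -0.097 0 16")

```text
t: 2.6
eef_pos: [0.578, -0.103, 0.2393]
tool_rot: [-0.001, 1.0, 0.009, 0.001]
contact_force: [-0.2, -0.4, 0.1]
gripper_width: 0.698
grasp_force: 0.0
```

Run:
```python
from h import *
to([0.575,-0.106,0.16])
p=cam('wrist'); save(p,'w1.png'); P=pts(p)
for nm,a in dict(clamp=((.576,-.106),.045,.06,.09),tab=((.666,-.104),.05,.08,.1)).items(): print(nm,rect(P,*a))
print([(np.round(r['xyz'],4).tolist(),round(r['confidence'],2)) for r in bot.landmark_of(p,'clamp_grip')])
```

```text
t 2.6 eef [ 0.578  -0.103   0.2393] toolx [1.    0.018 0.001] tooly [ 0.018 -1.    -0.001] toolz [ 0.001  0.001 -1.   ] shift mm [-3.1  3.1 79.3]
clamp (907, [array([ 0.5759, -0.1069]), array([0.014 , 0.0515]), 89.3], 0.071)
tab (1062, [array([ 0.6653, -0.1062]), array([0.0431, 0.014 ]), 0.9], 0.0901)
[([0.5786, -0.1042, 0.0605], 0.65), ([0.4599, 0.033, 0.0019], 0.2)]
```

View pics/w1.png

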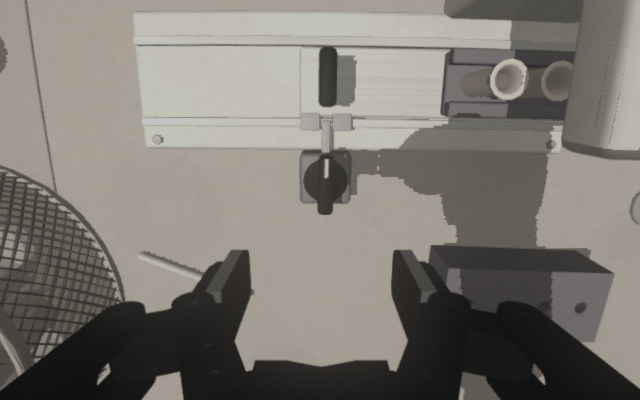

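>>> send_rows(deltas="-0.002 0.004 0.045 0; -0.002 0.004 0.09 0; -0.002 0.004 0.135 0; -0.002 0.004 0.17 0; -0.002 0.004 0.179 0")

```text
t: 3.2
eef_pos: [0.5703, -0.1122, 0.0567]
tool_rot: [0.0, 1.0, 0.006, -0.004]
contact_force: [-1.0, -0.1, -0.9]
gripper_width: 0.699
grasp_force: 0.0
```

>>> send_rows(deltas="0 0 0 0; 0 0 0 0; 0 0 0 0; 0 0 0 0", claw=0)

```text
t: 3.6
eef_pos: [0.5757, -0.1072, 0.063]
tool_rot: [-0.001, 1.0, 0.008, 0.002]
contact_force: [-2.8, 6.6, 7.8]
gripper_width: 0.148
grasp_force: 60.2
```

>>> send_rows(deltas="0 0 0 8; 0 0 0 16; 0 0 0 24; 0 0 0 32; 0 0 0 40")

```text
t: 4.1
eef_pos: [0.5757, -0.1071, 0.063]
tool_rot: [-0.002, 0.942, -0.337, 0.001]
contact_force: [-2.4, 7.9, 6.6]
gripper_width: 0.146
grasp_force: 60.2
```

>>> send_rows(deltas="0 0 0 8; 0 0 0 16; 0 0 0 24; 0 0 0 32; 0 0 0 40")

```text
t: 4.6
eef_pos: [0.5757, -0.107, 0.063]
tool_rot: [-0.002, 0.77, -0.639, -0.0]
contact_force: [-3.0, 7.3, 7.6]
gripper_width: 0.146
grasp_force: 60.3
```

>>> send_rows(deltas="0 0 0 0; 0 0 0 0")

```text
t: 4.8
eef_pos: [0.5757, -0.107, 0.063]
tool_rot: [-0.002, 0.771, -0.637, 0.0]
contact_force: [-2.9, 6.3, 7.9]
gripper_width: 0.146
grasp_force: 60.4
```

>>> send_rows(deltas="0 0 0 0; 0 0 0 0; 0 0 -0.03 0; 0 0 -0.06 0; 0 0 -0.09 0", claw=0.6)

```text
t: 5.3
eef_pos: [0.5743, -0.111, 0.1519]
tool_rot: [-0.0, 0.77, -0.638, 0.0]
contact_force: [-0.3, 0.1, 0.6]
gripper_width: 0.599
grasp_force: 0.0
```

Run:
```python
from h import *
to([0.6653,-0.1062,0.16]); print(bot.get_obs()['q'])
p=cam('top');P=pts(p); print(rect(P,(.576,-.106),.045,.06,.085))
p=cam('wrist');P=pts(p); print(rect(P,(.576,-.106),.045,.06,.085))
```

```text
t 5.3 eef [ 0.5743 -0.111   0.1519] toolx [ 0.186 -0.983  0.001] tooly [-0.983 -0.186 -0.001] toolz [ 0.001 -0.    -1.   ] shift mm [ 12.2 -90.3  -8. ]
[-0.0697275   0.43081777  0.19825363  1.86889389 -0.1091198   0.85152689
 -2.77146832]
0
(1606, [array([ 0.5756, -0.1077]), array([0.0139, 0.0514]), 10.9], 0.0711)
```

>>> send_rows(deltas="0.002 -0.018 0 -8; 0.005 -0.036 0 -16; 0.007 -0.054 0 -24; 0.01 -0.072 0 -32; 0.012 -0.090 0 -40")

```text
t: 5.9
eef_pos: [0.6654, -0.1059, 0.1499]
tool_rot: [0.0, 0.943, -0.333, -0.0]
contact_force: [-0.6, 0.5, 0.2]
gripper_width: 0.603
grasp_force: 0.0
```

>>> send_rows(deltas="0 0 0 -8; 0 0 0 -16; 0 0 0 -24; 0 0 0 -32; 0 0 0 -40")

```text
t: 6.4
eef_pos: [0.6646, -0.1058, 0.1498]
tool_rot: [0.0, 1.0, 0.009, -0.0]
contact_force: [0.6, -0.5, -0.6]
gripper_width: 0.601
grasp_force: 0.0
```

>>> send_rows(deltas="0 0 0 0; 0 0 0 0")

```text
t: 6.6
eef_pos: [0.6647, -0.1057, 0.15]
tool_rot: [-0.0, 1.0, 0.005, -0.0]
contact_force: [-0.1, 0.2, 0.5]
gripper_width: 0.597
grasp_force: 0.0
```

Run:
```python
from h import *
to([0.6653,-0.1062,0.075])
```

```text
t 6.6 eef [ 0.6647 -0.1057  0.15  ] toolx [ 1.     0.009 -0.   ] tooly [ 0.009 -1.    -0.   ] toolz [-0.  0. -1.] shift mm [ 0.6  0.5 75. ]
```

>>> send_rows(deltas="0 0 0.035 0; 0 0 0.065 0; 0 0 0.075 0; 0 0 0.075 0")

```text
t: 7.0
eef_pos: [0.6637, -0.1052, 0.0737]
tool_rot: [-0.0, 1.0, 0.006, -0.002]
contact_force: [0.4, 0.1, 0.5]
gripper_width: 0.601
grasp_force: 0.0
```

>>> send_rows(deltas="0 0 0 0; 0 0 0 0; 0 0 0 0", claw=0)

```text
t: 7.3
eef_pos: [0.6662, -0.1055, 0.0773]
tool_rot: [0.0, 1.0, 0.006, 0.002]
contact_force: [0.3, -0.4, 1.8]
gripper_width: 0.152
grasp_force: 59.6
```

>>> send_rows(deltas="0 -0.02 0 0; 0 -0.05 0 0; 0 -0.08 0 0; 0 -0.11 0 0; -0.001 -0.14 0 0")

```text
t: 7.8
eef_pos: [0.6652, 0.0333, 0.0773]
tool_rot: [0.001, 1.0, 0.005, 0.004]
contact_force: [10.5, -3.9, -5.3]
gripper_width: 0.151
grasp_force: 58.5
```

>>> send_rows(deltas="0 -0.015 0 0; 0 -0.025 0 0; 0 -0.032 0 0; 0 -0.032 0 0; 0 -0.032 0 0")

```text
t: 8.3
eef_pos: [0.6651, 0.0637, 0.0773]
tool_rot: [0.001, 1.0, 0.005, 0.004]
contact_force: [6.5, -5.8, -1.2]
gripper_width: 0.153
grasp_force: 59.9
```

>>> send_rows(deltas="0 -0.003 0 0; 0 -0.004 0 0; 0 -0.004 0 0")

```text
t: 8.6
eef_pos: [0.6651, 0.0638, 0.0773]
tool_rot: [0.003, 1.0, 0.004, 0.003]
contact_force: [6.9, -13.0, 1.0]
gripper_width: 0.142
grasp_force: 60.1
```

>>> send_rows(deltas="0 0 0 0; 0 0 0 0; 0 0 -0.03 0; 0 0 -0.07 0; 0 0 -0.11 0", claw=0.6)

```text
t: 9.1
eef_pos: [0.6609, 0.0719, 0.1865]
tool_rot: [-0.0, 1.0, 0.007, -0.001]
contact_force: [1.3, -0.4, 0.2]
gripper_width: 0.597
grasp_force: 0.0
```

```bash
cat >> h.py <<'E'
def circ(P,c,r,z0,z1):
    q=region(P,c,r,z0,z1)
    if len(q)<6: return len(q)
    (x,y),R=cv2.minEnclosingCircle(q[:,:2].astype(np.float32)); return len(q),round(x,4),round(y,4),'r',round(R,4),'z',round(float(np.median(q[:,2])),4)
E
python3 - <<'E'
from h import *
to([0.6,-0.1,0.2]); print(bot.get_obs()['q'])
for n in ('wrist','top'):
    p=cam(n);P=pts(p); 
    if n=='wrist': save(p,'w2.png')
    print(n,'tab',rect(P,(.663,.064),.05,.08,.1),'clamp',rect(P,(.576,-.106),.045,.06,.085))
    for r in bot.landmark_of(p,'vial_1'): print('vial',np.round(r['xyz'],4),round(r['confidence'],2),circ(P,r['xyz'],.016,.1,.11))
    for y in (-.068,-.106,-.144): print(circ(P,(.664,y),.017,.1015,.11))
    print('heads',circ(P,(.455,-.248),.016,.15,.16),circ(P,(.455,-.288),.016,.15,.16))
    print('stand',rect(P,(.455,-.31),.09,.055,.064))
E
```

```text
t 9.1 eef [0.6609 0.0719 0.1865] toolx [ 1.     0.015 -0.001] tooly [ 0.015 -1.    -0.001] toolz [-0.001  0.001 -1.   ] shift mm [-63.5 170.9 -13.6]
[-0.09804466  0.51445555 -0.14563427  1.62247331  0.08321439  1.01163867
 -1.82525155]
wrist tab (1275, [array([0.6644, 0.0636]), array([0.0443, 0.0137]), 1.0], 0.09) clamp (1118, [array([ 0.576 , -0.1067]), array([0.0153, 0.0516]), 10.9], 0.0704)
vial [ 0.6707 -0.1051  0.1061] 0.9 (792, 0.6662, -0.1057, 'r', 0.0148, 'z', 0.1039)
(885, 0.6649, -0.0679, 'r', 0.0152, 'z', 0.1042)
(875, 0.6652, -0.1064, 'r', 0.0155, 'z', 0.1042)
(277, 0.6644, -0.1388, 'r', 0.0128, 'z', 0.1042)
heads 0 0
stand (104, [array([ 0.4843, -0.2279]), array([0.0211, 0.0064]), 6.1], 0.0586)
top tab 0 clamp (82, [array([ 0.5755, -0.1039]), array([0.0145, 0.048 ]), 10.1], 0.0707)
vial [ 0.666  -0.1022  0.1016] 0.94 (35, 0.6672, -0.1039, 'r', 0.0137, 'z', 0.1032)
vial [ 0.6668 -0.0687  0.1042] 0.74 (42, 0.6664, -0.0671, 'r', 0.0143, 'z', 0.1035)
vial [ 0.6691 -0.1429  0.1016] 0.71 (33, 0.6673, -0.1402, 'r', 0.0137, 'z', 0.1034)
vial [ 0.5792 -0.1039  0.0577] 0.69 0
(39, 0.6664, -0.0671, 'r', 0.0143, 'z', 0.1037)
(28, 0.6672, -0.1039, 'r', 0.0137, 'z', 0.1037)
(31, 0.666, -0.1404, 'r', 0.0142, 'z', 0.1043)
heads (32, 0.4553, -0.247, 'r', 0.0083, 'z', 0.1553) (33, 0.4541, -0.2872, 'r', 0.0094, 'z', 0.1548)
stand (1239, [array([ 0.454 , -0.3079]), array([0.1724, 0.081 ]), 88.3], 0.0598)
```

View pics/w2.png

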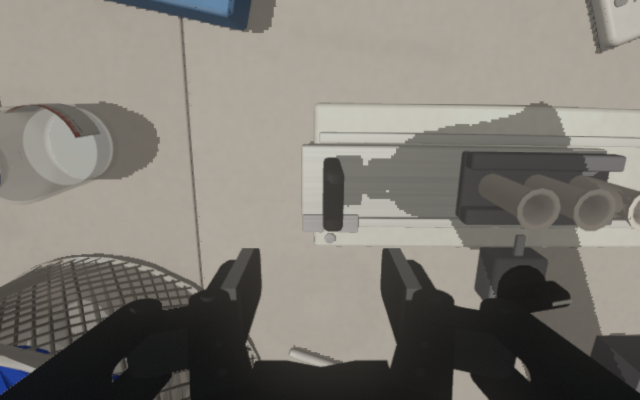

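>>> send_rows(deltas="-0.026 0.04 -0.015 -8.4; -0.052 0.08 -0.03 -16.8; -0.078 0.12 -0.045 -25.2; -0.104 0.16 -0.06 -33.6; -0.13 0.2 -0.07 -42", claw=0.5)

```text
t: 9.8
eef_pos: [0.5338, -0.1303, 0.2545]
tool_rot: [-0.0, 0.931, 0.364, -0.001]
contact_force: [-0.1, -0.8, 0.6]
gripper_width: 0.504
grasp_force: 0.0
```

>>> send_rows(deltas="-0.042 0.022 0 -8.4; -0.084 0.044 0 -16.8; -0.126 0.066 0 -25.2; -0.168 0.088 0 -33.6; -0.21 0.11 0 -42")

```text
t: 10.3
eef_pos: [0.4563, -0.3446, 0.2535]
tool_rot: [-0.001, 0.753, 0.658, -0.0]
contact_force: [1.3, -0.1, 0.0]
gripper_width: 0.502
grasp_force: 0.0
```

>>> send_rows(deltas="0 0 0 -6; 0 0 0 -6; 0 0 0 -6")

```text
t: 10.6
eef_pos: [0.4578, -0.3425, 0.2538]
tool_rot: [-0.001, 0.72, 0.694, 0.0]
contact_force: [0.6, 0.1, -0.6]
gripper_width: 0.501
grasp_force: 0.0
```

Run:
```python
from h import *
p=cam('wrist');P=pts(p); save(p,'w3.png')
h=[r['xyz'] for r in bot.landmark_of(p,'rod_1') if r['confidence']>.3]; print(np.round(h,4))
print('stand',rect(P,(.455,-.31),.12,.055,.064))
for y in (-.248,-.287,-.327,-.367): print(circ(P,(.455,y),.018,.148,.162))
to([.455,-.248,.16]); print(bot.get_obs()['q'])
```

```text
[[ 0.3554 -0.3628  0.0021]
 [ 0.4497 -0.25    0.014 ]
 [ 0.4582 -0.292   0.0196]]
stand (14745, [array([ 0.4241, -0.3104]), array([0.1707, 0.1378]), 88.3], 0.0606)
(693, 0.4545, -0.2513, 'r', 0.0091, 'z', 0.1554)
(597, 0.4535, -0.2911, 'r', 0.009, 'z', 0.1554)
0
0
t 10.7 eef [ 0.4583 -0.3423  0.2544] toolx [0.036 0.999 0.001] tooly [ 0.999 -0.036 -0.   ] toolz [-0.     0.001 -1.   ] shift mm [94.  -6.6 94.5]
[ 0.74337319  0.30913585 -0.26049113  1.77512304  0.08857486  1.06972687
  0.41644124]
```

View pics/w3.png

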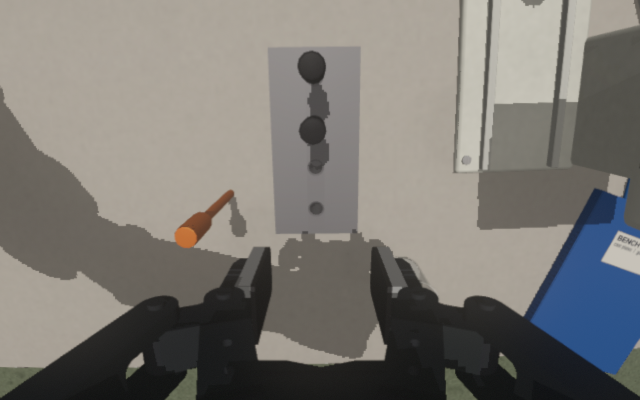

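>>> send_rows(deltas="0.045 -0.004 0.02 0; 0.091 -0.007 0.05 0; 0.091 -0.007 0.05 0; 0.091 -0.007 0.05 0")

```text
t: 11.1
eef_pos: [0.454, -0.2503, 0.2043]
tool_rot: [-0.001, 0.719, 0.696, -0.0]
contact_force: [-0.1, -0.9, 0.4]
gripper_width: 0.501
grasp_force: 0.0
```

Run:
```python
from h import *
p=cam('wrist');P=pts(p); print(circ(P,(.4545,-.2513),.018,.148,.162))
p=cam('side');P=pts(p); print(circ(P,(.4545,-.2513),.018,.11,.162))
to([.4545,-.2513,.127])
```

```text
(840, 0.4546, -0.251, 'r', 0.0091, 'z', 0.1553)
(62, 0.4572, -0.254, 'r', 0.0115, 'z', 0.1451)
t 11.2 eef [ 0.4546 -0.2534  0.2055] toolx [ 0.037  0.999 -0.001] tooly [ 0.999 -0.037  0.001] toolz [ 0.001 -0.001 -1.   ] shift mm [ 2.2 -0.3 78.5]
```

>>> send_rows(deltas="0.001 0 0.03 0; 0.001 0 0.06 0; 0.001 0 0.077 0; 0.001 0 0.077 0")

```text
t: 11.6
eef_pos: [0.4529, -0.2528, 0.1263]
tool_rot: [-0.001, 0.721, 0.693, -0.001]
contact_force: [0.1, 0.2, 0.4]
gripper_width: 0.502
grasp_force: 0.0
```

>>> send_rows(deltas="0 0 0 0; 0 0 0 0; 0 0 0 0; 0 0 0 0", claw=0)

```text
t: 12.0
eef_pos: [0.4551, -0.2526, 0.1294]
tool_rot: [0.002, 0.72, 0.694, 0.0]
contact_force: [-0.1, -2.1, 6.3]
gripper_width: 0.197
grasp_force: 58.5
```

>>> send_rows(deltas="0 0 -0.03 0; 0 0 -0.06 0; 0 0 -0.09 0; 0 0 -0.12 0; 0 0 -0.13 0")

```text
t: 12.5
eef_pos: [0.4554, -0.2524, 0.2613]
tool_rot: [0.003, 0.72, 0.694, 0.001]
contact_force: [0.7, -0.8, -0.2]
gripper_width: 0.19
grasp_force: 58.9
```

```bash
cat >> h.py <<'E'
def held():
    """fit rod shaft seen by side camera: x,y of shaft per height vs TCP"""
    o,M=axes()
    for n in ('side','wrist'):
        p=cam(n);P=pts(p); e=o['eef_pos']
        q=region(P,e[:2],.03,e[2]-.125,e[2]-.02)
        print(n,'TCP',np.round(e,4),len(q),'lowest',q[:,2].min().round(4) if len(q) else '')
        for z in np.arange(e[2]-.12,e[2]-.02,.02):
            s=q[(q[:,2]>z)&(q[:,2]<z+.02)]
            if len(s): print(round(z+.01-e[2],3),len(s),np.round(np.median(s[:,:2],0)-e[:2],4))
        view=np.linalg.inv(p['camera_from_world'])[:3,3]-e; print('towards cam',np.round(view/np.linalg.norm(view),2))
    return p
E
python3 - <<'E'
from h import *
p=held(); save(p,'w4.png'); p=cam('side'); u,v=proj(p,bot.get_obs()['eef_pos']).astype(int)
cv2.imwrite('pics/s4.png',cv2.resize(cv2.cvtColor(p['img'],4)[v-60:v+60,u-60:u+60],(600,600),interpolation=cv2.INTER_CUBIC))
P=pts(cam('top')); print('stand',rect(P,(.455,-.31),.11,.055,.064))
E
```

```text
side TCP [ 0.4554 -0.2524  0.2613] 104 lowest 0.1477
-0.11 13 [ 0.0001 -0.0022]
-0.09 21 [-0.0009 -0.0026]
-0.07 19 [-0.0012 -0.0029]
-0.05 26 [-0.001  -0.0017]
-0.03 25 [ 0.0004 -0.0011]
towards cam [-0.24 -0.92  0.31]
wrist TCP [ 0.4554 -0.2524  0.2613] 668 lowest 0.1483
-0.11 58 [0.0002 0.0054]
-0.09 104 [0.0005 0.0053]
-0.07 140 [-0.0002  0.0053]
-0.05 183 [0.0002 0.0054]
-0.03 183 [0.0002 0.0055]
towards cam [0.01 0.45 0.89]
stand (213, [array([ 0.4542, -0.2361]), array([0.03  , 0.0808]), 88.4], 0.0599)
```

View pics/s4.png

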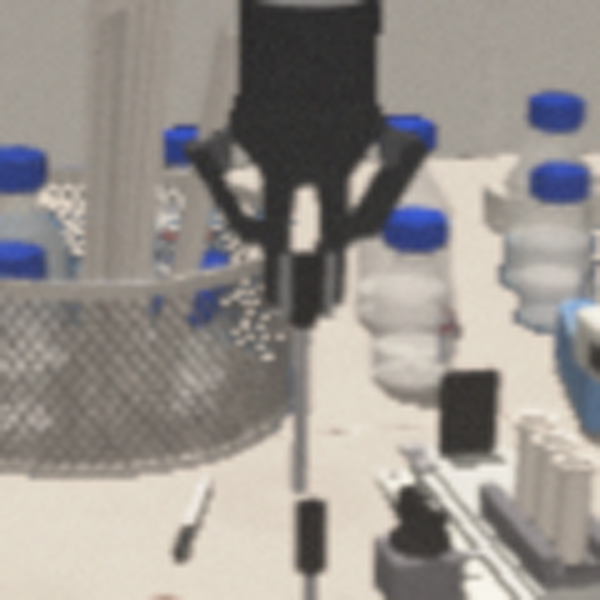

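>>> send_rows(deltas="0.02 0.02 0 0; 0.05 0.053 0 0; 0.085 0.09 0 0; 0.12 0.128 0 0; 0.154 0.164 0 0")

```text
t: 13.2
eef_pos: [0.6222, -0.1041, 0.2555]
tool_rot: [-0.001, 0.72, 0.694, -0.001]
contact_force: [0.9, -0.8, 0.2]
gripper_width: 0.194
grasp_force: 58.9
```

>>> send_rows(deltas="0.025 0.025 0 0; 0.037 0.04 0 0; 0.037 0.04 0 0; 0.037 0.04 0 0")

```text
t: 13.6
eef_pos: [0.6622, -0.07, 0.2556]
tool_rot: [-0.001, 0.72, 0.694, -0.001]
contact_force: [-0.7, -0.4, -0.5]
gripper_width: 0.192
grasp_force: 58.9
```

Run:
```python
from h import *
to([.666,-.0693,.225]); held()
p=cam('wrist');P=pts(p)
for y in (-.068,-.106,-.144): print(circ(P,(.666,y),.017,.1015,.108))
p=cam('side');P=pts(p)
for y in (-.068,-.106,-.144): print(circ(P,(.666,y),.017,.1015,.108))
```

```text
t 13.6 eef [ 0.6622 -0.07    0.2556] toolx [ 0.036  0.999 -0.   ] tooly [ 0.999 -0.036 -0.004] toolz [-0.004 -0.    -1.   ] shift mm [ 0.8  3.9 30.6]
side TCP [ 0.6622 -0.07    0.2556] 75 lowest 0.1411
-0.11 13 [-0.0009 -0.0026]
-0.09 17 [-0.0013 -0.0019]
-0.07 12 [-0.0006 -0.0016]
-0.05 17 [ 0.0006 -0.001 ]
-0.03 16 [-0.002  -0.0029]
towards cam [-0.35 -0.9   0.27]
wrist TCP [ 0.6622 -0.07    0.2556] 668 lowest 0.1435
-0.11 51 [-0.0012  0.0046]
-0.09 109 [-0.0005  0.0046]
-0.07 135 [-0.001   0.0047]
-0.05 189 [-0.0009  0.0046]
-0.03 184 [-0.0006  0.0047]
towards cam [0.02 0.44 0.9 ]
(460, 0.6649, -0.0684, 'r', 0.0145, 'z', 0.1042)
(236, 0.665, -0.1061, 'r', 0.0144, 'z', 0.1043)
0
(16, 0.6676, -0.07, 'r', 0.0155, 'z', 0.1028)
(17, 0.666, -0.1041, 'r', 0.015, 'z', 0.1026)
(14, 0.6659, -0.1456, 'r', 0.0157, 'z', 0.1033)
```

>>> send_rows(deltas="0.001 0.004 0 0; 0.001 0.004 0.015 0; 0.001 0.004 0.03 0; 0.001 0.004 0.045 0; 0.001 0.004 0.055 0")

```text
t: 14.3
eef_pos: [0.666, -0.069, 0.2001]
tool_rot: [-0.001, 0.72, 0.694, -0.001]
contact_force: [-0.9, 0.3, 0.4]
gripper_width: 0.196
grasp_force: 58.9
```

>>> send_rows(deltas="0 0 0.01 0; 0 0 0.02 0; 0 0 0.027 0; 0 0 0.03 0")

```text
t: 14.7
eef_pos: [0.6669, -0.069, 0.172]
tool_rot: [-0.0, 0.72, 0.694, -0.0]
contact_force: [-0.9, -0.4, -0.0]
gripper_width: 0.19
grasp_force: 58.9
```

>>> send_rows(deltas="0 0 0.006 0; 0 0 0.01 0; 0 0 0.014 0; 0 0 0.017 0; 0 0 0.017 0")

```text
t: 15.2
eef_pos: [0.6674, -0.0692, 0.1567]
tool_rot: [0.0, 0.72, 0.694, 0.0]
contact_force: [-2.9, -1.1, 3.7]
gripper_width: 0.193
grasp_force: 59.6
```

>>> send_rows(deltas="0 0 0.002 0; 0 0 0.004 0; 0 0 0.004 0")

```text
t: 15.5
eef_pos: [0.6675, -0.0693, 0.1533]
tool_rot: [0.001, 0.72, 0.694, 0.0]
contact_force: [-4.0, -0.6, 8.3]
gripper_width: 0.192
grasp_force: 60.0
```

Keep pressing gently until it is clearly at the bottom.

>>> send_rows(deltas="0 0 0.002 0; 0 0 0.004 0; 0 0 0.004 0")

```text
t: 15.8
eef_pos: [0.668, -0.0693, 0.1529]
tool_rot: [0.001, 0.72, 0.694, 0.0]
contact_force: [-12.0, -0.6, 29.7]
gripper_width: 0.193
grasp_force: 62.8
```

>>> send_rows(deltas="0 0 0.002 0; 0 0 0.004 0; 0 0 0.004 0")

```text
t: 16.1
eef_pos: [0.6686, -0.0694, 0.1525]
tool_rot: [0.002, 0.72, 0.694, 0.001]
contact_force: [-19.7, -1.7, 49.5]
gripper_width: 0.194
grasp_force: 65.9
```

>>> send_rows(deltas="0 0 -0.004 0; 0 0 -0.006 0; 0 0 -0.006 0")

```text
t: 16.4
eef_pos: [0.6677, -0.0694, 0.1531]
tool_rot: [0.001, 0.72, 0.694, 0.0]
contact_force: [-8.6, -1.3, 18.2]
gripper_width: 0.189
grasp_force: 61.0
```

>>> send_rows(deltas="0 0 0 0; 0 0 0 0; 0 0 -0.015 0; 0 0 -0.05 0; 0 0 -0.09 0", claw=0.5)

```text
t: 16.9
eef_pos: [0.6665, -0.0688, 0.2402]
tool_rot: [-0.001, 0.72, 0.694, -0.001]
contact_force: [0.7, -0.1, -0.4]
gripper_width: 0.5
grasp_force: 0.0
```

Run:
```python
from h import *
p=cam('wrist');P=pts(p); print('rod head',circ(P,(.666,-.068),.02,.165,.19))
p=cam('side');P=pts(p); print('rod head',circ(P,(.666,-.068),.02,.165,.19), np.nanmax(region(P,(.666,-.07),.02,.16,.2)[:,2]))
P=pts(cam('top')); print('stand',rect(P,(.455,-.31),.11,.055,.064),'B',circ(P,(.4535,-.289),.03,.148,.162))
to([.4535,-.289,.26])
```

```text
rod head (838, 0.6661, -0.0677, 'r', 0.009, 'z', 0.1792)
rod head (26, 0.666, -0.0701, 'r', 0.0101, 'z', 0.1727) 0.17956800866503037
stand (1247, [array([ 0.4262, -0.3068]), array([0.1724, 0.1345]), 88.8], 0.0596) B (34, 0.4531, -0.2873, 'r', 0.0096, 'z', 0.1543)
t 17.05 eef [ 0.6695 -0.0686  0.2443] toolx [0.036 0.999 0.   ] tooly [ 0.999 -0.036  0.007] toolz [ 0.007 -0.    -1.   ] shift mm [-228.1 -207.7  -17.3]
```

>>> send_rows(deltas="-0.03 -0.027 0 0; -0.065 -0.059 0 0; -0.1 -0.09 0 0; -0.135 -0.121 0 0; -0.17 -0.153 0 0")

```text
t: 17.55
eef_pos: [0.5064, -0.2343, 0.2394]
tool_rot: [-0.0, 0.72, 0.694, -0.0]
contact_force: [1.2, -0.8, -0.2]
gripper_width: 0.501
grasp_force: 0.0
```

>>> send_rows(deltas="-0.035 -0.03 0 0; -0.06 -0.053 0.02 0; -0.06 -0.053 0.035 0; -0.06 -0.053 0.035 0; -0.06 -0.053 0.035 0")

```text
t: 18.05
eef_pos: [0.4534, -0.2905, 0.2049]
tool_rot: [-0.0, 0.719, 0.695, 0.0]
contact_force: [-0.1, 0.7, 0.8]
gripper_width: 0.502
grasp_force: 0.0
```

Run:
```python
from h import *
p=cam('wrist');P=pts(p); print(circ(P,(.4535,-.2911),.022,.148,.162))
to([.4535,-.2911,.127])
```

```text
(842, 0.4528, -0.2906, 'r', 0.009, 'z', 0.1553)
t 18.1 eef [ 0.454  -0.2905  0.2054] toolx [0.035 0.999 0.   ] tooly [ 0.999 -0.035  0.001] toolz [ 0.001  0.    -1.   ] shift mm [-0.6 -0.6 78.4]
```

>>> send_rows(deltas="0 -0.001 0.03 0; 0 -0.001 0.06 0; 0 -0.001 0.077 0; 0 -0.001 0.077 0")

```text
t: 18.5
eef_pos: [0.4517, -0.2897, 0.1264]
tool_rot: [-0.002, 0.719, 0.695, -0.0]
contact_force: [0.4, -0.2, -1.0]
gripper_width: 0.502
grasp_force: 0.0
```

>>> send_rows(deltas="0 0 0 0; 0 0 0 0; 0 0 0 0; 0 0 0 0", claw=0)

```text
t: 18.9
eef_pos: [0.4533, -0.2916, 0.1294]
tool_rot: [0.001, 0.72, 0.694, 0.001]
contact_force: [0.6, -0.1, 7.0]
gripper_width: 0.197
grasp_force: 58.8
```

>>> send_rows(deltas="0 0 -0.03 0; 0 0 -0.06 0; 0 0 -0.09 0; 0 0 -0.12 0; 0 0 -0.13 0")

```text
t: 19.4
eef_pos: [0.4533, -0.292, 0.2614]
tool_rot: [0.003, 0.72, 0.694, 0.001]
contact_force: [0.0, -1.0, -0.1]
gripper_width: 0.191
grasp_force: 58.8
```

Run:
```python
from h import *
held(); to([.6655,-.1065,.26])
```

```text
side TCP [ 0.4533 -0.292   0.2614] 110 lowest 0.1487
-0.11 14 [-0.0007 -0.004 ]
-0.09 21 [-0.0009 -0.0045]
-0.07 20 [-0.0009 -0.0024]
-0.05 28 [-0.0007 -0.003 ]
-0.03 27 [-0.     -0.0025]
towards cam [-0.25 -0.91  0.32]
wrist TCP [ 0.4533 -0.292   0.2614] 681 lowest 0.1486
-0.11 56 [-0.0002  0.0042]
-0.09 109 [-0.0002  0.0041]
-0.07 141 [-0.0003  0.0042]
-0.05 188 [-0.0003  0.0042]
-0.03 187 [-0.0003  0.0043]
towards cam [0.01 0.45 0.89]
t 19.5 eef [ 0.4527 -0.2917  0.2594] toolx [ 0.037  0.999 -0.002] tooly [ 0.999 -0.037  0.003] toolz [ 0.003 -0.002 -1.   ] shift mm [192.9 205.9  -0.3]
```

>>> send_rows(deltas="0.02 0.021 0 0; 0.05 0.053 0 0; 0.085 0.091 0 0; 0.12 0.128 0 0; 0.154 0.165 0 0")

```text
t: 20.0
eef_pos: [0.6206, -0.1438, 0.2556]
tool_rot: [-0.001, 0.72, 0.694, -0.001]
contact_force: [0.3, 0.1, -0.3]
gripper_width: 0.194
grasp_force: 58.8
```

>>> send_rows(deltas="0.025 0.025 0 0; 0.039 0.041 0 0; 0.039 0.041 0 0; 0.039 0.041 0 0")

```text
t: 20.4
eef_pos: [0.6618, -0.1077, 0.2557]
tool_rot: [-0.001, 0.72, 0.694, -0.001]
contact_force: [-0.1, -1.9, 0.3]
gripper_width: 0.19
grasp_force: 58.8
```

Run:
```python
from h import *
held()
p=cam('wrist');P=pts(p); print(circ(P,(.666,-.106),.017,.1015,.108))
to([.6655,-.1063,.26])
```

```text
side TCP [ 0.6618 -0.1077  0.2557] 90 lowest 0.1403
-0.11 18 [-0.0002 -0.0009]
-0.09 22 [-0.0007 -0.0018]
-0.07 14 [-0.0008 -0.0033]
-0.05 19 [-0.0006 -0.0026]
-0.03 17 [-0.0016 -0.0023]
towards cam [-0.36 -0.89  0.27]
wrist TCP [ 0.6618 -0.1077  0.2557] 679 lowest 0.1433
-0.11 54 [-0.0013  0.0033]
-0.09 108 [-0.0012  0.0033]
-0.07 139 [-0.0011  0.0034]
-0.05 187 [-0.001   0.0033]
-0.03 191 [-0.0009  0.0033]
towards cam [0.02 0.44 0.9 ]
(487, 0.6649, -0.1063, 'r', 0.0145, 'z', 0.1042)
t 20.55 eef [ 0.6616 -0.1095  0.2572] toolx [ 0.039  0.999 -0.001] tooly [ 0.999 -0.039 -0.001] toolz [-0.001 -0.001 -1.   ] shift mm [ 3.3  3.8 -2.9]
```

>>> send_rows(deltas="0.002 0.0045 0 0; 0.002 0.0045 0.015 0; 0.002 0.0045 0.03 0; 0.002 0.0045 0.045 0; 0.002 0.0045 0.055 0")

```text
t: 21.05
eef_pos: [0.6661, -0.106, 0.2001]
tool_rot: [-0.001, 0.72, 0.694, -0.001]
contact_force: [0.3, -0.0, -0.9]
gripper_width: 0.192
grasp_force: 58.8
```

>>> send_rows(deltas="0 0 0.01 0; 0 0 0.02 0; 0 0 0.027 0; 0 0 0.03 0")

```text
t: 21.45
eef_pos: [0.667, -0.1058, 0.172]
tool_rot: [-0.0, 0.72, 0.694, -0.0]
contact_force: [-0.2, 0.1, 0.4]
gripper_width: 0.191
grasp_force: 58.9
```

>>> send_rows(deltas="0 0 0.006 0; 0 0 0.01 0; 0 0 0.014 0; 0 0 0.018 0; 0 0 0.021 0")

```text
t: 21.95
eef_pos: [0.6677, -0.1062, 0.1533]
tool_rot: [0.001, 0.72, 0.694, 0.0]
contact_force: [-4.5, -0.5, 16.7]
gripper_width: 0.188
grasp_force: 60.7
```

>>> send_rows(deltas="0 0 0.002 0; 0 0 0.004 0; 0 0 0.004 0")

```text
t: 22.25
eef_pos: [0.6683, -0.1063, 0.153]
tool_rot: [0.002, 0.72, 0.694, 0.001]
contact_force: [-10.8, -0.3, 26.4]
gripper_width: 0.191
grasp_force: 62.6
```

>>> send_rows(deltas="0 0 0.002 0; 0 0 0.004 0; 0 0 0.004 0")

```text
t: 22.55
eef_pos: [0.6689, -0.1065, 0.1526]
tool_rot: [0.003, 0.72, 0.694, 0.001]
contact_force: [-18.1, 0.2, 47.7]
gripper_width: 0.192
grasp_force: 65.5
```

>>> send_rows(deltas="0 0 -0.004 0; 0 0 -0.007 0; 0 0 -0.007 0")

```text
t: 22.85
eef_pos: [0.6678, -0.1062, 0.1533]
tool_rot: [0.001, 0.72, 0.694, 0.0]
contact_force: [-4.9, -0.7, 13.6]
gripper_width: 0.199
grasp_force: 60.5
```

>>> send_rows(deltas="0 0 0 0; 0 0 0 0; 0 0 -0.015 0; 0 0 -0.05 0; 0 0 -0.09 0", claw=0.5)

```text
t: 23.35
eef_pos: [0.6665, -0.1058, 0.2412]
tool_rot: [-0.001, 0.72, 0.694, -0.001]
contact_force: [1.7, -0.1, 0.5]
gripper_width: 0.497
grasp_force: 0.0
```

Run:
```python
from h import *
p=cam('wrist');P=pts(p); print('rod2',circ(P,(.666,-.106),.016,.165,.19),'rod3',circ(P,(.666,-.068),.016,.165,.19))
p=cam('side');P=pts(p); print('tab',rect(P,(.664,.064),.05,.08,.1)); save(p,'s5.png')
cv2.imwrite('pics/s5.png',cv2.resize(cv2.cvtColor(p['img'],4)[120:320,220:480],(780,600),interpolation=cv2.INTER_CUBIC))
to([.6644,.0636,.26]); print(bot.get_obs()['q'])
```

```text
rod2 (828, 0.6664, -0.1055, 'r', 0.0091, 'z', 0.1792) rod3 (833, 0.6663, -0.0677, 'r', 0.009, 'z', 0.1793)
tab (41, [array([0.6644, 0.0613]), array([0.0424, 0.019 ]), 7.7], 0.0864)
t 23.45 eef [ 0.6709 -0.1057  0.2483] toolx [ 0.036  0.999 -0.   ] tooly [ 0.999 -0.036  0.011] toolz [ 0.011 -0.001 -1.   ] shift mm [168.9 -12.5 -11.9]
[ 0.32904903  0.49985582 -0.38170967  1.52188253  0.19805161  1.14659583
 -0.12640906]
```

View pics/s5.png

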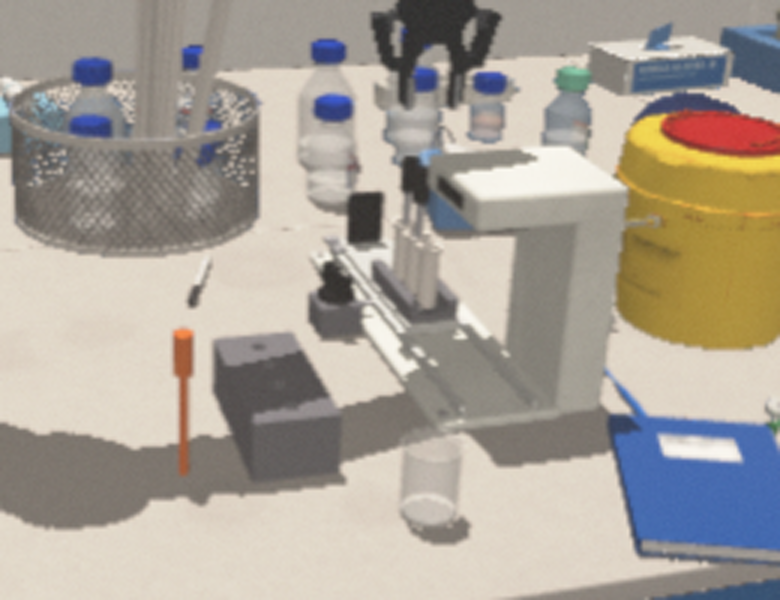

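>>> send_rows(deltas="0.035 -0.002 0 8.4; 0.075 -0.004 0 16.8; 0.115 -0.006 0 25.2; 0.15 -0.008 0 33.6; 0.169 -0.008 0 42")

```text
t: 23.95
eef_pos: [0.665, 0.0682, 0.2416]
tool_rot: [-0.001, 0.921, 0.389, 0.001]
contact_force: [0.3, -0.3, -0.0]
gripper_width: 0.498
grasp_force: 0.0
```

>>> send_rows(deltas="0 0 0 8.4; 0 0 0 16.8; 0 0 0 25.2; 0 0 0 33.6; 0 0 0 42")

```text
t: 24.45
eef_pos: [0.6656, 0.0636, 0.2413]
tool_rot: [-0.0, 1.0, 0.031, 0.0]
contact_force: [0.2, -0.4, -0.8]
gripper_width: 0.498
grasp_force: 0.0
```

>>> send_rows(deltas="0 0 0 3; 0 0 0 3")

```text
t: 24.65
eef_pos: [0.6655, 0.0637, 0.2413]
tool_rot: [-0.0, 1.0, 0.008, 0.0]
contact_force: [0.1, 0.4, -0.8]
gripper_width: 0.505
grasp_force: 0.0
```

Run:
```python
from h import *
p=cam('wrist');P=pts(p); print('tab',rect(P,(.664,.064),.05,.085,.1))
to([.6644,.0636,.075]); print(bot.get_obs()['q'])
```

```text
tab (827, [array([0.6643, 0.0634]), array([0.0438, 0.0133]), 0.7], 0.09)
t 24.7 eef [0.6655 0.0636 0.2412] toolx [1.    0.018 0.   ] tooly [ 0.018 -1.    -0.   ] toolz [ 0.  0. -1.] shift mm [ -1.2  -0.  166.2]
[-0.11734773  0.46773453 -0.10022711  1.56383556  0.05026615  1.11210051
 -1.78211123]
```

>>> send_rows(deltas="-0.001 0 0.04 0; -0.001 0 0.08 0; -0.001 0 0.12 0; -0.001 0 0.155 0; -0.001 0 0.166 0")

```text
t: 25.2
eef_pos: [0.6618, 0.0629, 0.0709]
tool_rot: [0.0, 1.0, 0.009, -0.003]
contact_force: [-0.8, 0.2, -0.8]
gripper_width: 0.499
grasp_force: 0.0
```

>>> send_rows(deltas="0 0 0 0; 0 0 0 0; 0 0 0 0; 0 0 0 0", claw=0)

```text
t: 25.6
eef_pos: [0.6658, 0.0635, 0.0768]
tool_rot: [-0.0, 1.0, 0.008, 0.002]
contact_force: [-0.2, 0.8, 1.2]
gripper_width: 0.149
grasp_force: 60.0
```

>>> send_rows(deltas="0 0.015 0 0; 0 0.04 0 0; 0 0.07 0 0; 0 0.1 0 0; 0 0.13 0 0")

```text
t: 26.1
eef_pos: [0.6666, -0.0656, 0.0768]
tool_rot: [-0.001, 1.0, 0.009, 0.0]
contact_force: [-4.1, 4.7, 6.5]
gripper_width: 0.149
grasp_force: 60.9
```

>>> send_rows(deltas="0 0.018 0 0; 0 0.03 0 0; 0 0.038 0 0; 0 0.042 0 0; 0 0.042 0 0")

```text
t: 26.6
eef_pos: [0.6668, -0.1065, 0.0768]
tool_rot: [-0.002, 1.0, 0.008, -0.0]
contact_force: [-6.4, 6.0, 8.6]
gripper_width: 0.15
grasp_force: 61.4
```

>>> send_rows(deltas="0 0.003 0 0; 0 0.004 0 0; 0 0.004 0 0")

```text
t: 26.9
eef_pos: [0.6668, -0.1066, 0.0768]
tool_rot: [-0.003, 1.0, 0.01, -0.001]
contact_force: [-7.8, 13.0, 9.8]
gripper_width: 0.148
grasp_force: 61.8
```

>>> send_rows(deltas="0 0 0 0; 0 0 0 0; 0 0 -0.03 0; 0 0 -0.07 0; 0 0 -0.09 0", claw=0.6)

```text
t: 27.4
eef_pos: [0.669, -0.1141, 0.1689]
tool_rot: [0.001, 1.0, 0.007, 0.003]
contact_force: [0.6, -0.2, -0.1]
gripper_width: 0.6
grasp_force: 0.0
```

Run:
```python
from h import *
p=cam('wrist');P=pts(p); print('tab',rect(P,(.665,-.106),.05,.085,.1),'clamp',rect(P,(.576,-.106),.045,.06,.085))
to([.576,-.107,.16]); print(bot.get_obs()['q'])
```

```text
tab (1398, [array([ 0.6656, -0.1063]), array([0.0442, 0.0138]), 0.8], 0.0901) clamp (1440, [array([ 0.5763, -0.1067]), array([0.0139, 0.0521]), 10.2], 0.0706)
t 27.45 eef [ 0.6704 -0.1143  0.1718] toolx [1.    0.015 0.009] tooly [ 0.015 -1.     0.002] toolz [ 0.009 -0.002 -1.   ] shift mm [-94.4  -8.7  10.9]
[ 0.14149331  0.54509111 -0.09262681  1.60620733  0.05904173  0.98364823
 -1.52599067]
```

>>> send_rows(deltas="-0.02 -0.002 0 -8.4; -0.04 -0.004 0 -16.8; -0.06 -0.006 0 -25.2; -0.08 -0.007 0 -33.6; -0.093 -0.007 0 -42")

```text
t: 27.95
eef_pos: [0.5729, -0.1082, 0.1651]
tool_rot: [0.0, 0.93, 0.368, -0.0]
contact_force: [-0.2, 0.4, 0.3]
gripper_width: 0.601
grasp_force: 0.0
```

>>> send_rows(deltas="0 0 0 -8.4; 0 0 0 -16.8; 0 0 0 -25.2; 0 0 0 -33.6; 0 0 0 -42")

```text
t: 28.45
eef_pos: [0.5743, -0.1084, 0.1652]
tool_rot: [0.001, 0.736, 0.677, 0.0]
contact_force: [-0.1, 0.1, -0.1]
gripper_width: 0.604
grasp_force: 0.0
```

>>> send_rows(deltas="0 0 0 -8; 0 0 0 -16; 0 0 0 -16; 0 0 0 -16")

```text
t: 28.85
eef_pos: [0.5742, -0.108, 0.165]
tool_rot: [0.0, 0.638, 0.77, -0.0]
contact_force: [0.6, -0.4, 0.2]
gripper_width: 0.602
grasp_force: 0.0
```

Run:
```python
from h import *
to([.5763,-.1068,.06]); print(bot.get_obs()['q'])
p=cam('wrist');P=pts(p); print('clamp',rect(P,(.576,-.106),.045,.06,.085))
```

```text
t 28.85 eef [ 0.5742 -0.108   0.165 ] toolx [-0.185  0.983 -0.   ] tooly [0.983 0.185 0.   ] toolz [ 0. -0. -1.] shift mm [  0.8   2.3 105. ]
[ 0.462358    0.45641429 -0.49624451  1.82205063  0.2655185   0.92875462
  0.03455454]
clamp (1550, [array([ 0.5752, -0.1065]), array([0.0138, 0.0518]), 10.5], 0.0711)
```

>>> send_rows(deltas="0.001 0.002 0.035 0; 0.001 0.002 0.07 0; 0.001 0.002 0.095 0; 0.001 0.002 0.104 0; 0.001 0.002 0.104 0")

```text
t: 29.4
eef_pos: [0.5753, -0.1058, 0.06]
tool_rot: [-0.001, 0.637, 0.771, -0.001]
contact_force: [0.5, 1.4, 0.5]
gripper_width: 0.597
grasp_force: 0.0
```

>>> send_rows(deltas="0 0 0 0; 0 0 0 0; 0 0 0 0; 0 0 0 0", claw=0)

```text
t: 29.8
eef_pos: [0.5758, -0.1062, 0.0625]
tool_rot: [0.0, 0.637, 0.771, -0.0]
contact_force: [-4.4, -0.3, 8.7]
gripper_width: 0.143
grasp_force: 59.2
```

>>> send_rows(deltas="0 0 0 -8; 0 0 0 -16; 0 0 0 -24; 0 0 0 -32; 0 0 0 -40")

```text
t: 30.3
eef_pos: [0.5754, -0.1064, 0.0625]
tool_rot: [-0.0, 0.332, 0.943, -0.001]
contact_force: [-6.1, 0.2, 9.0]
gripper_width: 0.148
grasp_force: 59.4
```

>>> send_rows(deltas="0 0 0 -8; 0 0 0 -16; 0 0 0 -24; 0 0 0 -32; 0 0 0 -40")

```text
t: 30.8
eef_pos: [0.5752, -0.1068, 0.0625]
tool_rot: [-0.001, -0.01, 1.0, -0.001]
contact_force: [-7.3, -1.7, 9.9]
gripper_width: 0.142
grasp_force: 59.8
```

>>> send_rows(deltas="0 0 0 -2; 0 0 0 -2; 0 0 0 -2")

```text
t: 31.1
eef_pos: [0.5752, -0.1068, 0.0625]
tool_rot: [-0.001, -0.024, 1.0, -0.001]
contact_force: [-7.3, -1.0, 10.8]
gripper_width: 0.145
grasp_force: 60.8
```

>>> send_rows(deltas="0 0 0 0; 0 0 0 0; 0 0 -0.03 0; 0 0 -0.07 0; 0 0 -0.11 0", claw=0.6)

```text
t: 31.6
eef_pos: [0.5758, -0.1056, 0.1721]
tool_rot: [-0.0, -0.026, 1.0, 0.0]
contact_force: [1.2, -0.2, 0.5]
gripper_width: 0.603
grasp_force: 0.0
```

>>> send_rows(deltas="0.04 0 -0.03 0; 0.08 0 -0.06 0; 0.1 0 -0.08 0; 0.1 0 -0.08 0")

```text
t: 32.0
eef_pos: [0.4754, -0.1114, 0.2535]
tool_rot: [0.002, -0.025, 1.0, -0.002]
contact_force: [1.0, -0.1, 0.2]
gripper_width: 0.605
grasp_force: 0.0
```

Run:
```python
from h import *
o=bot.get_obs(); print(o['t'],o['eef_pos'],o['q'])
for n in ('wrist','top','side'):
    p=cam(n);P=pts(p); print(n,'tab',rect(P,(.665,-.106),.05,.082,.1),'clamp',rect(P,(.576,-.106),.045,.06,.085))
    print([circ(P,(.6685,y),.014,.16,.19) for y in (-.238,-.276)],[(np.round(r['xyz'],3).tolist(),round(r['confidence'],2)) for q in ('stand','beaker','marker','bottle_a') for r in bot.landmark_of(p,q)[:1]])
cv2.imwrite('pics/s6.png',cv2.resize(cv2.cvtColor(p['img'],4)[120:320,220:480],(780,600),interpolation=cv2.INTER_CUBIC))
```

```text
32.0 [ 0.47537379 -0.11140933  0.25345224] [ 0.97039601  0.29475619 -1.01571256  1.92655034  0.29014186  1.07141834
  1.45418345]
wrist tab (266, [array([ 0.652 , -0.1066]), array([0.014 , 0.0205]), 88.7], 0.0895) clamp (700, [array([ 0.5743, -0.1072]), array([0.052, 0.014]), 0.4], 0.0709)
[0, 0] [([0.452, -0.308, 0.001], 0.69), ([0.546, -0.472, -0.0], 0.83), ([0.458, 0.034, 0.001], 0.79), ([0.691, 0.285, 0.003], 0.68)]
top tab (71, [array([ 0.6651, -0.1043]), array([0.0415, 0.0119]), 1.6], 0.0894) clamp 0
[0, 0] [([0.452, -0.307, 0.002], 0.83), ([0.547, -0.474, -0.001], 0.85), ([0.452, 0.04, 0.001], 0.51), ([0.691, 0.291, 0.004], 0.71)]
side tab (39, [array([ 0.6666, -0.1109]), array([0.0429, 0.0152]), 11.0], 0.0869) clamp (66, [array([ 0.5759, -0.1125]), array([0.0515, 0.0154]), 1.9], 0.0672)
[(16, 0.6642, -0.2443, 'r', 0.0067, 'z', 0.1659), (33, 0.6672, -0.2804, 'r', 0.0094, 'z', 0.1683)] [([0.449, -0.312, 0.001], 0.61), ([0.546, -0.474, -0.003], 0.79), ([0.454, 0.042, -0.001], 0.38), ([0.694, 0.283, -0.002], 0.71)]
```

View pics/s6.png

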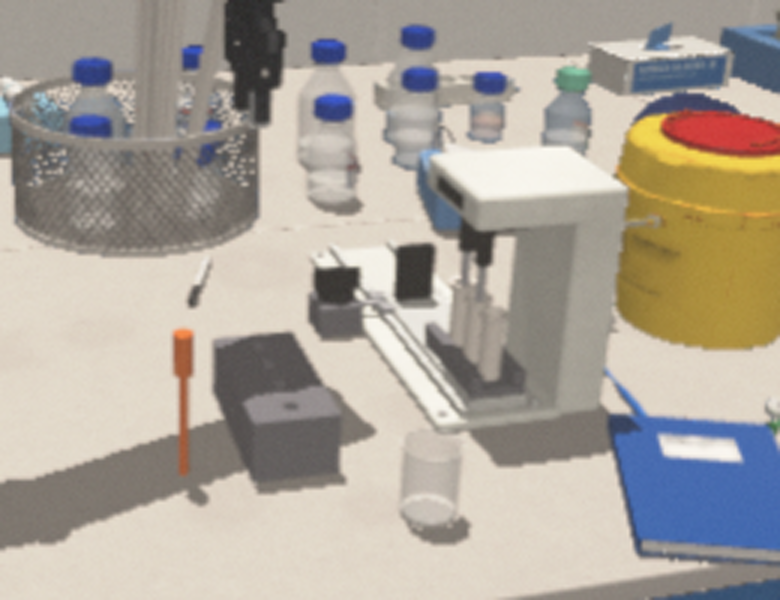

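```bash
python3 -c "
from station import bot
print(bot.hand_in())"
```

```text
the job is handed in; nothing more can be done
None
```

The job is done and handed in. Both rods in the stand (only two were there) are pressed fully home, one in vial 2 and one in vial 3. The carriage is back home, the clamp knob is turned back to locked, and the other lab things were left alone.

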